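Open the air valve at the plate-painting table

TASK

Open the air valve all the way by its handwheel, anticlockwise seen from above, until you feel it come up against its internal stop, then turn it back a quarter turn so it cannot seize open, and let go. The wheel climbs with its stem as it turns, so let your hand rise with it: the valve stands on a slim plastic riser that must not be pulled, pushed or twisted hard, so stop turning as soon as you feel the stop. Leave the plate, jar, ink pot and brush where they are.

Things in the scene. Friction and masses are not known exactly. Their poses are not given: they have to be found in the camera images.
- valve: Fixed grey base plate, 120 x 100 x 10 mm, bolted to the table; origin at the centre of its underside, z up the valve's axis. On it stand a white plastic riser (22 mm across) and a brass valve body (50 mm across, top 121 mm above the table) whose outlet nipple points along the plate's x, 84 mm out from the axis, 64 to 98 mm above the table. Position and yaw vary.
- riser: White plastic riser pipe carrying the valve; origin on the axis, 24 mm above the table. It gives like a spring: 5 N per mm up or down, and the brass body on it twists 1 rad per 4 N m. Pulling or pushing more than 25 N (5 mm) or twisting more than 0.8 N m (0.2 rad) breaks it.
- bonnet_top (a point): Centre of the top of the brass valve body, on the axis, 121 mm above the table, where the stem comes out; the top 12 mm of the brass is 26 mm across. It moves and twists with the riser; x along valve's x when untwisted.
- hub (a point): Centre of the handwheel, on the vertical axis at mid-height of its rim, 160 to 168 mm above the table at the start. The frame rises with the stem but does not rotate with the wheel. Wheel: grey, round, rim 66 mm across outside, of 10 mm round bar, three spokes, hub 22 mm across, nut and stem end up to 16 mm above mid-height. Gripped from above across its outside, at any angle.
- stem: The steel stem, rising and not rotating; origin on the axis 30 mm below the wheel's centre. Wheel anticlockwise (from above) opens and rises 24 mm per turn (3.82 mm per rad), clockwise lowers it the same. Friction about 0.12 N m; it stays where left. 1.7 to 3.9 rad (different each time, cannot be seen) remain before a hard internal stop.
- plate: Bystander: white ceramic plate, 170 mm across, 18 mm high, loose on the table; origin at the centre of its underside.
- jar: Bystander: amber glass jar with a black cap, 60 mm across, 80 mm high, loose; origin at the centre of its underside.
- inkpot: Bystander: small open brass pot, 54 mm across, 32 mm high, loose; origin at the centre of its underside.
- brush: Bystander: round ink brush with wooden handle lying on the table, 200 mm long along its x, 9 mm thick; origin at mid-length on its underside.
Mind the look-alikes: they are no part of the job. What is meant by the valve is not turquoise, and is the larger of those in its own colour.

How it is judged:
By the outcome, as a careful person would: the job done as asked, in the order asked, and still so for the second after the job is handed in, with the robot touching nothing.
It also fails if it takes over 72 s, if anything falls off the work surface, if the arm or the gripper's body presses on something with over 40 N, if the wrist force passes 120 N, or if a joint passes its speed limit or range.

ROBOT

A 6-joint arm with a two-finger parallel gripper is mounted at the origin on the work surface. World frame = base frame: x ahead of the robot, y to its left, z up, the work surface at z = 0. Lengths are in m, angles in degrees, forces in N, time in s.
With the tool pointing down it reaches from about 0.35 to 0.875 m from the base axis. Payload 4.2 kg.
Tool frame: the origin (TCP) lies midway between the tips of the shut fingers; the grasp point (between the pads) lies 19 mm behind it; z points along the fingers, y is the line along which they close (so a half turn about z gives the same grasp; the last joint's range is limited). The gripper opens to 87 mm and grips with 3 to 60 N. Pads are 19 mm wide; open, the fingers measure 117 mm over their backs; the gripper's body (75 mm by 190 mm) begins 51 mm behind the grasp point.
Start: joints at [-52.506, 22.042, 0.453, 0, -68.411, -14.817], TCP at [0.241, -0.577, 0.223] pointing down, gripper open.
Joint ranges: [-179.83, 179.83], [-69.29, 118.12], [-61.27, 80.66], [-181.25, 117.63], [-171.15, -9.14], [-177.46, 177.46]. Speed limits (degrees/s): [159.86, 159.86, 180, 180, 180, 180].

INTERFACE

Orientations are given as [roll, pitch, yaw] about the fixed x, y, z axes, in that order (R = Rz(yaw) Ry(pitch) Rx(roll)).
In Python, from workcell import env gives the robot as it stands. The module is installed in compiled form; this text tells all that it offers. Calls block until the motion is done:
- env.goto(position, orientation): joint-space move of the TCP to a pose.
- env.move_straight(position, rotation=None, rate=0.15, force_limit=None): straight line of the TCP; rotation=None keeps the orientation; rate is the mean speed in m/s. With force_limit (N) it stops when the force on the tool has changed by that much, and returns True; else False.
- env.set_joints(angles): joint-space move.
- env.gripper_to(opening, grasp_force=None): opening from 0.0 (shut) to 1.0 (fully open); grasp_force is the grip in N (None keeps the last); returns when the fingers have stopped.
- env.dwell(seconds).
- env.inverse_kinematics(position, orientation): joint angles nearest the present ones, or None.
- env.read_state(): the state.
- env.grab_frame(name): name is "scene" or "top"; returns a dict with "image" (400x640x3 uint8, blue, green, red), "fx", "fy", "cx", "cy" (pixels), "position" and "orientation" of the camera in the world. Camera axes: x right, y up, looking along -z (the intrinsics and any distortion apply to the point x, -y, -z); pixel columns grow to the right and rows downward; lengths in m; the calibration is good to about 2 mm. A picture is of the moment at which its call begins. There is no depth.
A pose or a line that the arm cannot do raises env.Unreachable and nothing moves.
- env.close_job(): hands the job in; it is judged then, once.
Trained networks look in a picture, given as the dict that the camera call returned (one of the last four; its "shot" number tells which), for a name from the list of things; names that differ only in an ending like _2 or _b are one class to them, and where a whole thing is asked for, a point or a joint stands for the part that bears it (a point fixed in the world has none). Each returns a list of dicts, best first, with "score" (0 to 1); they miss things now and then, are a little off and sometimes report something else, mostly with a low value. They report only what shows in the picture. A call takes as long as a camera call. They do not tell look-alikes from the thing itself.
- env.search_frame(picture, thing): "xyz" ([x, y, z] in m, in world coordinates, good to about 4 mm: the middle of the surface that is visible of it).
- env.trace(picture, thing): "mask" (400x640 bool, what is visible of it).
The state is a dict: "clock": time; "joint_positions": joint angles; "qvel": joint speeds; "joint_torque": joint torques, N m; "position": TCP position; "tool_rot": TCP orientation; "force": force on the tool from outside, world axes, zero at the start; "wrist_torque": the same for the moment, N m; "opening": opening from 0.0 (shut) to 1.0 (fully open); "finger_force": force on a finger pad.
Only numpy, scipy, OpenCV 4.12 (cv2) and the standard library are available. Lean on these libraries where they do the work, as an engineer would, in place of code of your own. Each camera call takes 0.05 s, during which the arm holds its last target. There are 200 camera calls.

## Working session

There is one attempt and no reset: what is moved stays moved. The work goes in short steps, each a Python script; the robot and the scene stay as the last script left them, time stands still between calls to the robot, and variables do not carry over. Pictures are saved under pics/ and viewed, at most 10 in all, crops included, and the job is handed in when it is done.

```bash
mkdir -p pics; python3 - <<'E'
from workcell import env
import cv2,numpy as np
ims=[]
for c in("scene","top"):
    f=env.grab_frame(c); cv2.imwrite(f"pics/{c}0.png",f["image"])
    print(c,{k:(np.round(v,3).tolist() if k!="image" else 0) for k,v in f.items() if k!="image"})
    for t in("hub","valve","bonnet_top","riser","plate","jar","inkpot","brush"):
        print(t,[(np.round(d["xyz"],3).tolist(),round(d["score"],2)) for d in env.search_frame(f,t)])
print(env.read_state())
E
```

```text
scene {'fx': 445.411, 'fy': 445.411, 'cx': 316.684, 'cy': 205.102, 'position': [0.955, 0.719, 0.76], 'orientation': [51.027, 0.51, 146.242], 'shot': 1}
hub [([0.536, 0.102, 0.174], 0.94), ([0.663, 0.241, 0.107], 0.77), ([0.326, 0.328, 0.154], 0.76)]
valve [([0.671, 0.252, 0.01], 0.87), ([0.34, 0.33, 0.026], 0.83), ([0.545, 0.11, 0.031], 0.81)]
bonnet_top [([0.67, 0.248, 0.074], 0.95), ([0.546, 0.108, 0.108], 0.85), ([0.333, 0.327, 0.107], 0.56), ([0.707, 0.108, 0.011], 0.5)]
riser [([0.548, 0.11, 0.1], 0.98), ([0.664, 0.246, 0.077], 0.93), ([0.339, 0.324, 0.106], 0.72)]
plate [([0.559, -0.12, 0.008], 0.69)]
jar [([0.528, 0.253, 0.051], 0.85)]
inkpot [([0.388, 0.154, 0.022], 0.6)]
brush [([0.705, 0.107, 0.008], 0.93)]
top {'fx': 518.608, 'fy': 518.608, 'cx': 315.063, 'cy': 197.799, 'position': [0.444, 0.072, 1.435], 'orientation': [3.349, -1.381, -88.563], 'shot': 2}
hub [([0.53, 0.1, 0.171], 0.96), ([0.661, 0.232, 0.108], 0.69), ([0.323, 0.315, 0.153], 0.58), ([0.521, 0.228, 0.078], 0.23)]
valve [([0.657, 0.23, 0.004], 0.96), ([0.331, 0.307, 0.01], 0.7), ([0.531, 0.099, 0.011], 0.58)
[... 377 characters left out ...]
, 0.5)]
{'clock': 0.9, 'joint_positions': array([-5.25044393e+01,  2.20415356e+01,  4.51295788e-01, -9.41774653e-04,
       -6.84130727e+01, -1.48163438e+01]), 'qvel': array([ 0.05534137,  0.08235479,  0.04894074,  0.02505709, -0.09988355,
       -0.05633148]), 'joint_torque': array([-6.22329844e-04, -3.90452921e+01,  1.87623900e+01,  4.22446758e+00,
        1.54739904e-02, -2.07889582e-05]), 'position': array([ 0.24098411, -0.57662601,  0.22254005]), 'tool_rot': array([ 1.79996574e+02, -5.00300501e-07, -1.57321130e+02]), 'force': array([-1.02086693, -0.75384072, -0.10759507]), 'wrist_torque': array([ 0.04806113,  0.03249979, -0.00720014]), 'finger_force': 0.0, 'opening': 0.9986749508469758}
```

View pics/scene0.png

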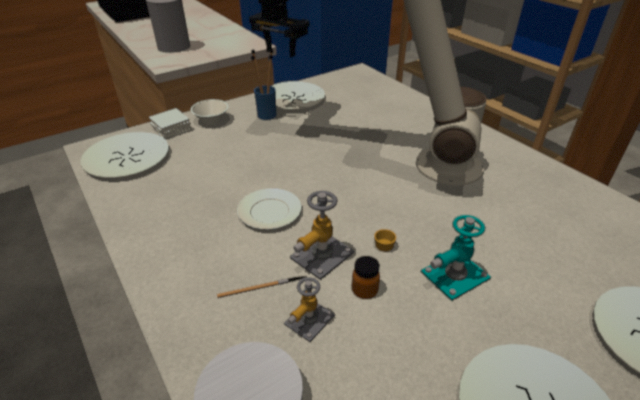

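View pics/top0.png

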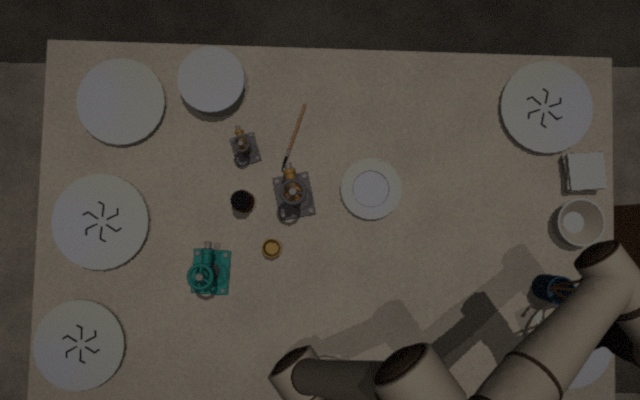

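Candidates: large brass/grey valve, scene (322,200) / top (292,190); small brass one, scene (308,287) / top (242,148); turquoise, scene (468,227) / top (202,275). I choose the large brass one and refine the wheel centre from its rim in both views.

```bash
cat > h.py <<'E'
from workcell import env
import cv2,numpy as np
from scipy.spatial.transform import Rotation as R
from scipy.optimize import least_squares
def proj(f,P):
    q=(np.atleast_2d(P)-f["position"])@R.from_euler("xyz",f["orientation"],degrees=True).as_matrix()
    return np.c_[f["cx"]+f["fx"]*q[:,0]/-q[:,2], f["cy"]-f["fy"]*q[:,1]/-q[:,2]]
E
python3 - <<'E'
from h import *
g=np.array([.535,.101,.167]); tiles=[];obs=[]
for c in("scene","top"):
    f=env.grab_frame(c); px=proj(f,g)[0]
    ms=env.trace(f,"hub"); print(c,px,[(m["score"],m["mask"].sum(),np.argwhere(m["mask"]).mean(0)[::-1]) for m in ms])
    m=min(ms,key=lambda m:np.linalg.norm(np.argwhere(m["mask"]).mean(0)[::-1]-px))["mask"].astype(np.uint8)
    pts=cv2.findNonZero(m); print(cv2.boundingRect(pts))
    e=cv2.fitEllipse(cv2.convexHull(pts)); print(e)
    obs.append((f,np.array(e[0])))
th=np.linspace(0,2*np.pi,60)
s=least_squares(lambda p:np.concatenate([proj(f,p)[0]-o for f,o in obs]),g); print(s.x,s.fun)
for f,o in obs:
    im=cv2.resize(f["image"],None,fx=5,fy=5,interpolation=cv2.INTER_CUBIC)
    for r in(.033,.023):
      ring=proj(f,s.x+r*np.c_[np.cos(th),np.sin(th),0*th]); cv2.polylines(im,[(ring*5+2).astype(np.int32)],True,(0,0,255),1)
    x,y=(o*5).astype(int); tiles.append(im[y-180:y+320,x-195:x+195])
cv2.imwrite("pics/crop1.png",cv2.convertScaleAbs(np.hstack(tiles),alpha=1.5))
E
```

```text
scene [321.86375613 200.76916578] [(0.85, np.int64(507), array([321.53846154, 202.15976331])), (0.84, np.int64(551), array([468.80580762, 226.05989111])), (0.72, np.int64(311), array([308.86173633, 287.12861736]))]
(307, 191, 30, 28)
((321.32635498046875, 203.8143310546875), (27.72051239013672, 29.467723846435547), 101.45671081542969)
top [291.81314925 190.74759113] [(0.88, np.int64(495), array([292.45252525, 191.51717172])), (0.63, np.int64(393), array([200.64885496, 276.09669211])), (0.45, np.int64(131), array([241.04580153, 144.09160305]))]
(279, 179, 28, 27)
((292.6465759277344, 191.4249267578125), (26.230859756469727, 27.772737503051758), 54.196754455566406)
[0.53449595 0.09883715 0.15694444] [ 0.17335565  0.00949015  0.12135846 -0.15719966]
```

View pics/crop1.png

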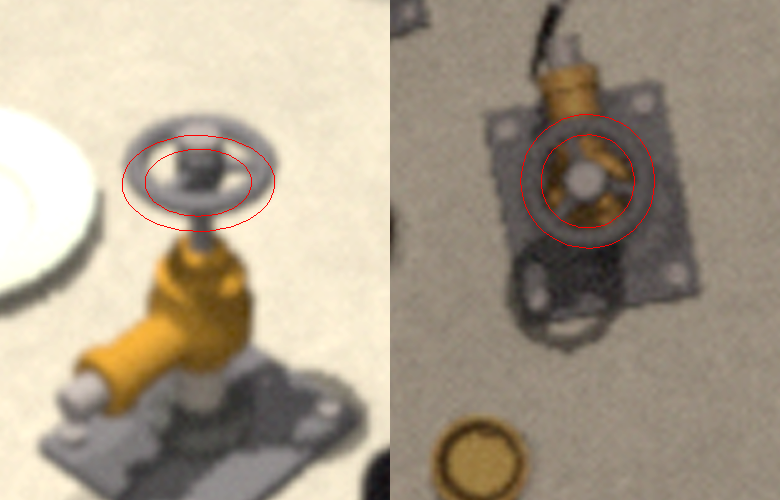

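The crops show the large brass valve. The top fit sits on the wheel, but the scene mask took in the stem, so the wheel centre is really at about scene (321.4, 199.3). I'll re-triangulate and plan joint 6.

```bash
python3 - <<'E'
from h import *
obs=[(env.grab_frame("scene"),np.array([321.4,199.3])),(env.grab_frame("top"),np.array([292.5,191.4]))]
s=least_squares(lambda p:np.concatenate([proj(f,p)[0]-o for f,o in obs]),[.53,.1,.16]); print(s.x,s.fun)
h=s.x
for yaw in range(-180,180,30):
    q=env.inverse_kinematics([h[0],h[1],.28],[180,0,yaw]); print(yaw,None if q is None else np.round(q,1))
E
```

```text
[0.53394144 0.09876582 0.16903728] [ 0.28318551  0.01551091  0.19785551 -0.2563387 ]
-180 [  27.6   11.9   -5.6   -0.   -72.5 -117.6]
-150 [ 27.6  11.9  -5.6  -0.  -72.5 -87.6]
-120 [ 27.6  11.9  -5.6   0.  -72.5 -57.6]
-90 [ 27.6  11.9  -5.6   0.  -72.5 -27.6]
-60 [ 27.6  11.9  -5.6   0.  -72.5   2.4]
-30 [ 27.6  11.9  -5.6   0.  -72.5  32.4]
0 [ 27.6  11.9  -5.6   0.  -72.5  62.4]
30 [ 27.6  11.9  -5.6   0.  -72.5  92.4]
60 [ 27.6  11.9  -5.6   0.  -72.5 122.4]
90 [ 27.6  11.9  -5.6   0.  -72.5 152.4]
120 None
150 [  27.6   11.9   -5.6   -0.   -72.5 -147.6]
```

```bash
python3 - <<'E'
from h import *
h=np.array([.534,.0988,.167])
p=env.read_state()["position"]; env.move_straight([p[0],p[1],.29],rate=.3)
env.goto([h[0],h[1],.27],[180,0,-170])
a=env.read_state(); print(a["clock"],a["joint_positions"].round(1))
t=a["clock"]; env.move_straight([h[0],h[1],.27],rotation=[180,0,-167]); s=env.read_state();print("rot3",s["clock"]-t,s["tool_rot"]);t=s["clock"]
q=s["joint_positions"].copy();q[5]-=3;env.set_joints(q);s=env.read_state();print("sj3",s["clock"]-t,s["tool_rot"],s["force"],s["wrist_torque"]);t=s["clock"]
env.move_straight([h[0],h[1],.168],rotation=[180,0,-170]);s=env.read_state();print(s["clock"]-t,s["position"],s["force"],s["wrist_torque"])
tl=[]
for c in("scene","top"):
    f=env.grab_frame(c);x,y=proj(f,h)[0].astype(int)
    tl.append(cv2.resize(f["image"][y-45:y+55,x-39:x+39],None,fx=5,fy=5,interpolation=cv2.INTER_CUBIC))
cv2.imwrite("pics/near.png",cv2.convertScaleAbs(np.hstack(tl),alpha=1.5))
E
```

```text
4.1833 [  27.5   12.2   -6.6    0.   -71.2 -107.6]
rot3 0.25 [-1.79999468e+02 -2.24396594e-03 -1.67121079e+02]
sj3 0.25 [-1.79998962e+02 -1.03523213e-03 -1.70107366e+02] [0.1030268  0.16174038 0.35480183] [-0.0492171   0.05429751  0.02027719]
0.8334000000000001 [0.53472484 0.0990474  0.16888838] [-0.22227134 -0.16049446  1.04655803] [ 0.01100741 -0.11278104 -0.01593201]
```

View pics/near.png

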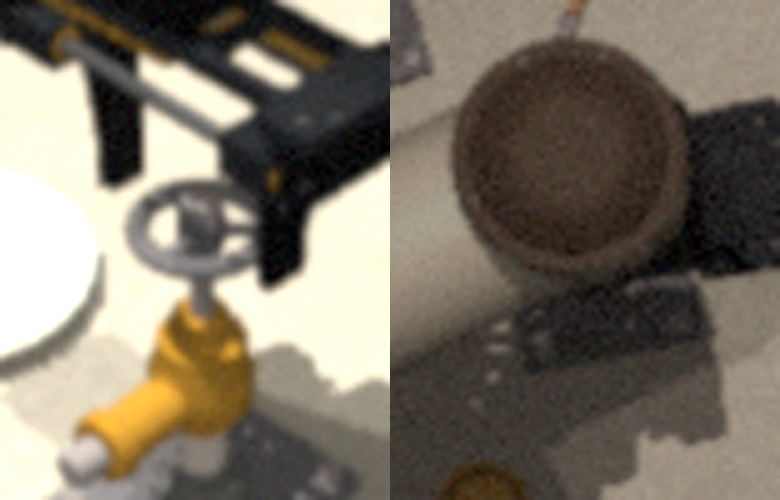

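The fingers straddle the wheel, with tips at about (120,185) and (280,285) in the scene crop. Their midpoint lies near the wheel centre (197,228). Next: descend, grip gently, and check forces.

```bash
cat >> h.py <<'E'
def st(n=4):
    """mean force & torque over a few samples"""
    L=[]
    for _ in range(n): env.dwell(.02); s=env.read_state(); L.append(np.r_[s["force"],s["wrist_torque"]])
    return np.mean(L,0),s
E
python3 - <<'E'
from h import *
h=[.534,.0988]
print(env.move_straight([*h,.148],rate=.08,force_limit=6))
f,s=st();print("down",f.round(2),s["position"])
for g,o in((5,.72),(5,0),(20,0)):
    env.gripper_to(o,g); f,s=st(); print(g,f.round(2),s["finger_force"],s["opening"]*87,s["position"].round(4),s["clock"])
E
```

```text
False
down [ 0.17 -0.17  0.09 -0.01 -0.01  0.01] [0.53435046 0.09887907 0.1484191 ]
5 [ 0.08 -0.17  0.56  0.08  0.01 -0.01] 5.000003661474393 65.23276154121878 [0.5341 0.0989 0.1481] 6.725
5 [ 0.48  0.8   0.24  0.11  0.03 -0.  ] 4.999978594930639 65.45571041552746 [0.534  0.0989 0.1481] 7.0083
20 [-0.24  0.23  0.74  0.16 -0.01  0.01] 19.95192410191521 64.31090028190486 [0.534  0.0988 0.148 ] 7.2917
```

Good: 65 mm across the rim and almost no side force. Now I'll turn in steps, watching torque and keeping the vertical force near zero.

```bash
python3 - <<'E'
from h import *
import json
f0,s=st(); x,y=.534,.0988; z0=s["position"][2]+0.0; yaw0=-170.; a=0.; dz=0.; log=[]
z0=.148
while a<232:
    a+=8 if a<80 else 2.5
    env.move_straight([x,y,z0+dz+.00382*np.radians(a)],rotation=[180,0,yaw0+a],rate=.1)
    f,s=st(3); d=f-f0; log.append([a,d[5],d[2],dz])
    if abs(d[5])>.28 or abs(d[2])>10 or np.hypot(*d[:2])>15: break
    if abs(d[2])>1.5: dz+=.0001*d[2]
print("stopped",a,d.round(2),s["tool_rot"],s["position"],s["finger_force"],s["opening"]*87,s["clock"])
print(np.round(log,4)[::4].tolist()); print(np.round(log[-5:],4).tolist())
E
```

```text
stopped 112.5 [-0.91 -0.05 -0.47  0.03  0.57 -0.38] [ 1.79990795e+02  8.21994332e-03 -5.76150563e+01] [0.53394397 0.09875539 0.15536852] 19.972970669623464 64.49621469325055 14.675
[[8.0, -0.0713, 0.7037, 0.0], [40.0, -0.0988, -0.2345, 0.0], [72.0, -0.0889, 0.2448, 0.0], [87.5, -0.0754, 0.1481, 0.0], [97.5, -0.122, -0.1984, 0.0], [107.5, -0.1051, 0.058, 0.0]]
[[102.5, -0.1063, 0.102, 0.0], [105.0, -0.0935, 0.3152, 0.0], [107.5, -0.1051, 0.058, 0.0], [110.0, -0.2518, -0.0984, 0.0], [112.5, -0.3813, -0.4733, 0.0]]
```

The torque rises steadily from about 108° and reaches 0.38 N m, about 5° of riser twist, so this is the stop. Turning back a quarter turn from the stop, allowing for the twist.

```bash
python3 - <<'E'
from h import *
x,y,z0=.534,.0988,.148; mx=0
for a in np.r_[np.arange(106,16,-8),15.5]:
    env.move_straight([x,y,z0+.00382*np.radians(a)],rotation=[180,0,-170+a],rate=.1)
    f,s=st(2); print(a,f[[2,5]].round(2),end="; ")
    if abs(f[5])>.45 or abs(f[2])>12: print("ABORT");break
print(s["opening"]*87,s["tool_rot"],s["clock"])
f1=env.grab_frame("scene")
env.gripper_to(1.0,20); f,s=st();print("open",f.round(2),s["opening"],s["finger_force"])
env.move_straight([x,y,.30],rate=.12,force_limit=8)
f,s=st();print(f.round(2),s["position"],s["clock"])
q=s["joint_positions"]; env.goto([.45,-.30,.35],[180,0,-154])
tl=[]
for c in("scene","top"):
    g=env.grab_frame(c);u,v=proj(g,[x,y,.17])[0].astype(int)
    tl.append(cv2.resize(g["image"][v-45:v+55,u-39:u+39],None,fx=5,fy=5,interpolation=cv2.INTER_CUBIC))
    for t in("plate","jar","inkpot","brush"): print(t,[(np.round(d["xyz"],3).tolist()) for d in env.search_frame(g,t)[:1]])
cv2.imwrite("pics/end.png",cv2.convertScaleAbs(np.hstack(tl),alpha=1.5)); print(env.read_state()["clock"])
E
```

```text
106.0 [0.06 0.01]; 98.0 [0.63 0.04]; 90.0 [1.4  0.11]; 82.0 [1.12 0.09]; 74.0 [1.09 0.07]; 66.0 [0.36 0.07]; 58.0 [1.12 0.04]; 50.0 [1.24 0.07]; 42.0 [0.83 0.06]; 34.0 [0.68 0.06]; 26.0 [0.57 0.09]; 18.0 [0.54 0.07]; 15.5 [0.87 0.11]; 64.51440663202138 [-1.79994157e+02  2.10411588e-02 -1.54346515e+02] 18.8333
open [-0.33  0.34  0.22 -0.01  0.01  0.01] 1.0028100689235893 0.0
[-0.09 -0.26  0.14  0.02 -0.01  0.01] [0.53366493 0.09870821 0.2991057 ] 21.1333
plate [[0.562, -0.121, 0.01]]
jar [[0.53, 0.254, 0.054]]
inkpot [[0.387, 0.155, 0.02]]
brush [[0.706, 0.11, 0.009]]
plate [[0.56, -0.112, 0.014]]
jar [[0.517, 0.227, 0.085]]
inkpot [[0.395, 0.154, 0.014]]
brush [[0.7, 0.107, 0.006]]
23.15
```

View pics/end.png

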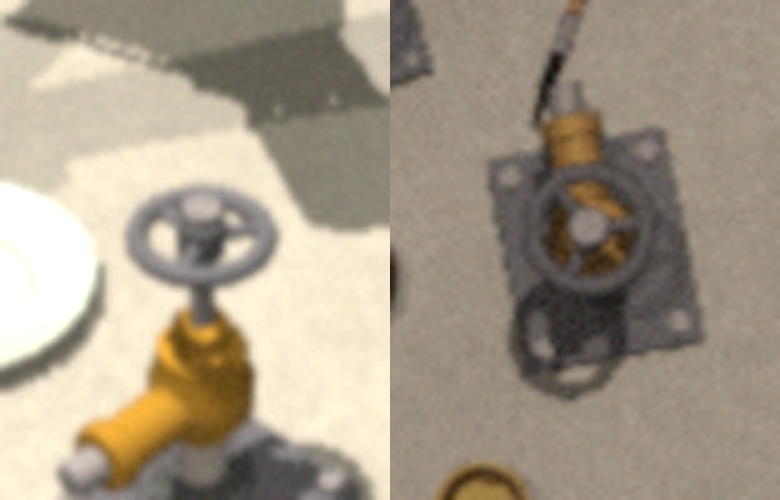

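The wheel is free at scene crop (202,235), the valve stands intact, and the bystanders haven't moved. Handing in.

```bash
python3 -c "
from workcell import env
print(env.close_job())"
```

```text
the job is handed in; nothing more can be done
None
```

I opened the large brass valve to its stop (felt about 108° round, peak torque 0.38 N m), turned it back a quarter turn and let go; the plate, jar, ink pot and brush did not move, and the job was handed in at about 23 s (the hand-in gave no verdict).

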